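Third hand for fitting a sink's soap dispenser

TASK

Take the soap dispenser out of its carton, put its threaded shank down through the foam ring and the small hole under it in the new sink's ledge, and turn its nozzle squarely over the bowl. Then press it down with a steady push of about 10 N, so that the foam ring is squeezed to about half its thickness but never flat, and stay like that: the program finishes while still holding and pressing it, because I am going to tighten the nut from below. Do not knock the glasses about.

Things in the scene. Friction and masses are not known exactly. Their poses are not given: they have to be found in the camera images.
- dispenser: steel soap dispenser, loose, 0.3 kg, upright in the carton at the start. Origin: centre of the underside of its round flange (52 mm wide, 5 mm thick). Own z up, own x the way its nozzle points. Above the flange a round neck 32 mm wide up to z = 60 mm (the pump head is locked, the black groove a mark); below it a black threaded shank 22 mm wide, 46 mm long, the last 6 mm tapering to 15 mm
- neck (a point): middle of the dispenser's neck, on its axis, 30 mm above the flange's underside: where to grip it, 32 mm wide, from above, fingers on either side of the nozzle; axes as the dispenser's
- shank_tip (a point): lower end of the dispenser's shank, on its axis, 46 mm below the flange's underside
- nozzle_tip (a point): end of the dispenser's nozzle, an 11 mm round spout that leaves the neck 52 mm above the flange's underside and bends down at its end; this point is 81 mm from the axis along own x, 41 mm above the flange's underside
- carton: open cardboard carton (fixed), 94 mm (own x) by 110 mm (own y), 56 mm high, flaps folded down on the own y sides; origin at the centre of its underside. Its top is a stiff white card with a 30 mm round hole in the middle in which the dispenser stands, the flange's underside 56 mm above the worktop
- new_sink: new grey composite sink (fixed) on the worktop. Origin on the worktop under the bowl. Top: a slab 10 mm thick, own x -130 to 190 mm, own y -180 to 180, upper face 125 mm above the worktop. Bowl open from x -110 to 105, y -160 to 160. The ledge, on the +x side of the bowl, is open below and has two through holes: soap hole (26 mm, foam ring on it), tap hole (35 mm, plain, stays empty)
- soap_hole (a point): centre of the 26 mm soap hole at the upper face of the ledge, at sink (148, 65, 125) mm; axes as the sink's: the bowl lies towards its -x, and there the nozzle has to point
- tap_hole (a point): centre of the larger, empty 35 mm hole at the upper face of the ledge, at sink (148, -65, 125) mm
- foam_ring (a joint): how far the black foam ring on the soap hole is squeezed down, m: 0 free (10 mm thick), 0.005 half its thickness, 0.0095 flat. The ring is 47 mm wide with a 28 mm bore, fixed in place, and acts as a spring of 2 N per mm; the dispenser's weight alone squeezes it 1 to 2 mm
- ring_top (a point): centre of the foam ring's upper face: free, 10 mm above the ledge and 135 mm above the worktop; it sinks as the ring is squeezed
- tumbler_1: a drinking glass (bystander), 69 mm across, 99 mm high, origin at the centre of its foot
- tumbler_2: the other drinking glass (bystander), the same size

How it is judged (in metres and radians):
On the way, in this order (a step that is already met when the one before it is completed fails the run):
1. the dispenser is lifted clear out of its carton (height (world z) of shank_tip above 0.075 m), for 0.1 s.
2. its shank stands through the foam ring and the small hole (horizontal distance between shank_tip and soap_hole below 0.005 m and z of shank_tip in the frame of soap_hole below -0.02 m), for 0.2 s.
At the end, for the whole second after the job is handed in: Shank through ring and small hole (5 mm), dispenser upright (5 deg), nozzle over the bowl (20 deg), foam ring squeezed 3 to 7.5 mm of its 10 mm, sink taking a push of 5 to 20 N from the dispenser, fingers still holding it through the last second (horizontal distance between shank_tip and soap_hole below 0.005 m and z of shank_tip in the frame of soap_hole below -0.035 m and angle between dispenser's own z axis and vertical below 0.09 rad and x of nozzle_tip in the frame of soap_hole below -0.05 m and y of nozzle_tip in the frame of soap_hole between -0.028 and 0.028 m and value of joint foam_ring between 0.003 and 0.0075 m and contact force between dispenser and new_sink between 5 and 20 N and contact force between the fingers and dispenser above 2 N); the arm keeps its last pose, push and grip.
It fails at once if the foam ring is squashed flat (value of joint foam_ring above 0.009 m).
It fails at once if a glass is knocked over or shoved away (angle between any of tumbler_1, tumbler_2's own z axis and vertical above 0.4 rad or distance of any of tumbler_1, tumbler_2 from where it was at the start of the episode above 0.03 m).
It also fails if it takes over 48 s, if anything falls off the work surface, if the arm or the gripper's body presses on something with over 40 N, if the wrist force passes 120 N, or if a joint passes its speed limit or range.

ROBOT

A 6-joint arm with a two-finger parallel gripper is mounted at the origin on a cart in front of the work surface, level with it; the furniture and walls round the work are solid. World frame = base frame: x ahead of the robot, y to its left, z up, the work surface at z = 0. Lengths are in mm, angles in rad, forces in N, time in s.
With the tool pointing down it reaches from about 300 to 775 mm from the base axis. Payload 14.6 kg.
Tool frame: the origin (TCP) lies midway between the tips of the shut fingers; the grasp point (between the pads) lies 19 mm behind it; z points along the fingers, y is the line along which they close (so a half turn about z gives the same grasp; the last joint's range is limited). The gripper opens to 85 mm and grips with 20 to 120 N. Pads are 22 mm wide; open, the fingers measure 114 mm over their backs; the gripper's body (76 mm by 85 mm) begins 54 mm behind the grasp point. The pads swing forward as they close: fully open they stand 13 mm farther back than shut.
Start: joints at [-1.38, 0.3, 1.521, -0, 1.321, -0.067], TCP at [140.218, -531.816, 231.281] pointing down, gripper open.
Joint ranges: [-3.03, 3.03], [-0.79, 2.21], [0.23, 2.52], [-1.04, 4.18], [0, 3.07], [-2.55, 2.55]. Speed limits (rad/s): [2.22, 2.22, 2.57, 3.14, 3.14, 3.14].

INTERFACE

Orientations are given as a unit quaternion [w, x, y, z].
In Python, from workcell import arm gives the robot as it stands.
- The arm moves only by the tool send_rows, never from a script. Its argument "moves" is a list that holds one entry, the list of rows, each a list of 5 numbers: the finger opening in m, from 0 to 0.0854, then the shift along the tool's x, y, z in m, then the turn about the tool's z in units of 8 degrees (1.0 is 8 degrees). A call has 1 to 12 rows; each row is the pose to reach, as a shift and turn from the pose commanded when the call began, along the tool's axes at that moment; what a row does not reach only later rows make up. A row lasts 1/10 s, in which the tool goes at most 50 mm and 8.59 degrees, less where a joint would pass 70% of its speed; a pose out of reach is approached as far as the arm can. A call with a gripper value outside its range is refused whole. The fingers move at their own pace and stop on an object; "grip_force" is the grip in N (left out, the last holds). Time passes only in rows, so rows that repeat a pose let the fingers close. It gives the time, the measured TCP pose, the force and the opening at its end, in the units of the state.
- arm.state(): the state, without advancing time (a new reading comes with each control period).
- arm.snapshot(name): name is "side" or "top"; returns a dict with "image" (480x640x3 uint8, blue, green, red), "fx", "fy", "cx", "cy" (pixels), "k1" (the pictures are not rectified: a ray, as slopes to the right and down, at radius r is drawn at 1 + k1 r^2 times it, then the intrinsics apply), "T" (4x4, takes a point from camera to world coordinates). Camera axes: x right, y down, z forward; pixel columns grow to the right and rows downward; lengths in mm; the calibration is good to about 2 mm. A picture is of the moment at which its call begins. There is no depth.
- arm.finish_job(): hands the job in, once; it reports no verdict.
The state is a dict: "time": time; "q": joint angles; "qd": joint speeds; "tau": joint torques, N m; "tool_pos": TCP position; "ee_rot": TCP orientation; "wrist_force": force on the tool from outside, world axes, zero at the start; "wrist_torque": the same for the moment, N m; "finger_gap": finger opening in mm.
Only numpy, scipy, OpenCV 4.12 (cv2) and the standard library are available. Lean on these libraries where they do the work, as an engineer would, in place of code of your own. Each camera call takes 0.05 s, during which the arm holds its last target. There are 200 camera calls.

## Working session

There is one attempt and no reset: what is moved stays moved. The work goes in short steps, Python scripts to look and compute and a tool call to move; the robot and the scene stay as the last step left them, time stands still between calls to the robot, and variables do not carry over. Pictures are saved under pics/ and viewed, on a budget of 10 in all, crops included, one or two more only if the job needs it, and the job is handed in when it is done.

Besides the shell and the picture viewer there is one more tool, called after ">>>" as name(argument=value, ...), one argument or row to a line, values as JSON. send_rows: Moves the arm, as the interface text tells. Its arguments: {"type":"object","properties":{"moves":{"type":"array","items":{"type":"array","items":{"type":"array","items":{"type":"number"}}}},"grip_force":{"type":"number"}},"required":["moves"]}

```bash
mkdir -p pics; cat > h.py <<'E'
import numpy as np, cv2
from workcell import arm
from scipy.spatial.transform import Rotation as R
def K(s): return np.array([[s["fx"],0,s["cx"]],[0,s["fy"],s["cy"]],[0,0,1.]])
def snap(n,f=None):
    s=arm.snapshot(n)
    if f: cv2.imwrite("pics/"+f,s["image"])
    return s
def ray(s,uv):
    # k1 r^2 model = OpenCV distortion with only k1
    p=cv2.undistortPoints(np.array([[uv]],float),K(s),np.array([s["k1"],0,0,0.]))[0,0]
    T=np.array(s["T"]); return T[:3,3],T[:3,:3]@np.array([p[0],p[1],1])
def onz(s,uv,z):
    o,d=ray(s,uv); return o+d*(z-o[2])/d[2]
def proj(s,P):
    Ti=np.linalg.inv(np.array(s["T"])); P=np.atleast_2d(np.array(P,float))
    return cv2.projectPoints(P,cv2.Rodrigues(Ti[:3,:3])[0],Ti[:3,3],K(s),np.array([s["k1"],0,0,0.]))[0][:,0]
def tool():
    s=arm.state(); q=np.array(s["ee_rot"]); return s,np.array(s["tool_pos"]),R.from_quat(q[[1,2,3,0]]).as_matrix()
E
python3 - <<'E'
from h import *
for n in ("top","side"):
    s=snap(n,n+"0.png"); print(n,{k:s[k] for k in("fx","fy","cx","cy","k1")},np.round(s["T"],3).tolist())
s,p,M=tool();print(s,M.round(3))
E
```

```text
top {'fx': 472.6857641685917, 'fy': 472.6857641685917, 'cx': 319.17176475220424, 'cy': 242.26727263734315, 'k1': -0.10833298629435777} [[-0.011, -0.992, 0.126, 429.568], [-1.0, 0.007, -0.03, 87.326], [0.029, -0.126, -0.992, 1203.626], [0.0, 0.0, 0.0, 1.0]]
side {'fx': 540.7279326704056, 'fy': 540.7279326704056, 'cx': 310.16773014280386, 'cy': 231.71799138046728, 'k1': 0.02315355002149615} [[0.997, -0.024, 0.072, 469.249], [-0.075, -0.374, 0.925, -1031.168], [0.005, -0.927, -0.374, 546.873], [0.0, 0.0, 0.0, 1.0]]
{'time': 0.1, 'q': array([-1.37960487e+00,  3.00446198e-01,  1.52153309e+00, -1.27152991e-05,
        1.32067276e+00, -6.65821980e-02]), 'qd': array([-0.00010019, -0.00064151, -0.0015109 , -0.00050362, -0.00028243,
        0.00065634]), 'tau': array([ 1.60567459e-03, -5.44370735e+01, -3.62369442e+01, -9.53963308e-05,
        2.96725833e-03, -1.52845809e-05]), 'tool_pos': array([ 140.17469333, -531.62220256,  230.75526871]), 'ee_rot': array([-5.28285173e-04,  9.91705242e-01,  1.28531831e-01, -3.91282197e-05]), 'wrist_force': array([ 0.32760572, -1.04053388, -0.52386461]), 'wrist_torque': array([-0.02281062,  0.0404354 ,  0.03594943]), 'finger_gap': 85.28417235031958} [[ 0.967  0.255 -0.   ]
 [ 0.255 -0.967  0.001]
 [ 0.    -0.001 -1.   ]]
```

View pics/top0.png

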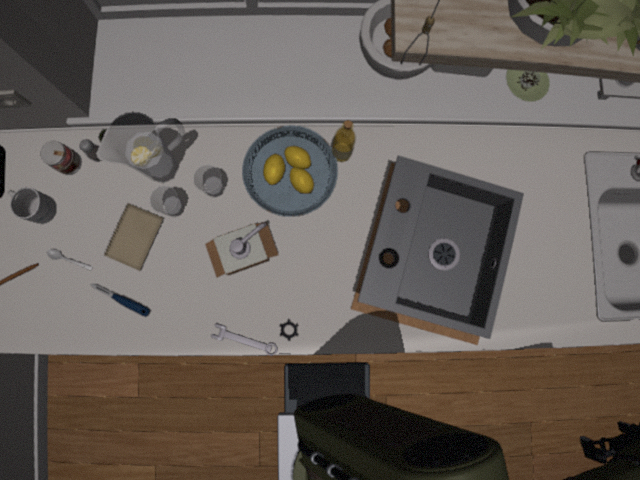

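View pics/side0.png

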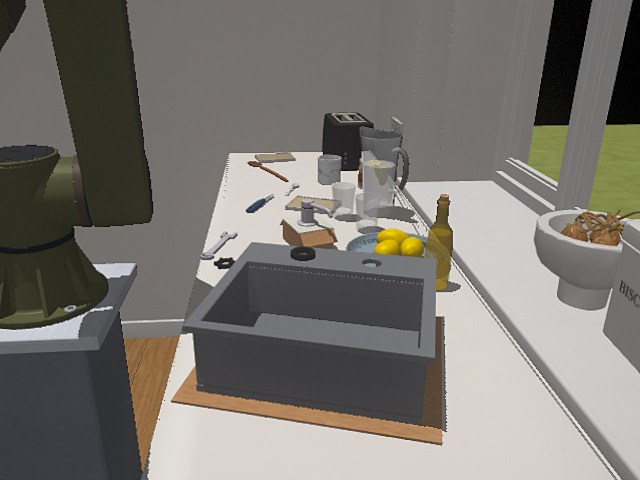

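The top view shows the dispenser at about (240,245), its nozzle towards (267,225). The ring is at (389,258), the tap hole at (403,205), and the glasses are at (210,180) and (168,200). I'll enlarge these areas to measure them.

```bash
python3 - <<'E'
from h import *
t=cv2.imread("pics/top0.png");s=cv2.imread("pics/side0.png")
c=lambda im,x,y,w,h,k:cv2.resize(im[y:y+h,x:x+w],(w*k,h*k),interpolation=cv2.INTER_CUBIC)
a=c(t,200,210,80,75,5); b=c(t,350,190,80,75,5); d=c(s,270,185,80,45,5); e=c(s,270,235,80,45,5)
cv2.imwrite("pics/c1.png",np.vstack([np.hstack([a,b]),np.hstack([d,e])]))
E
```

```text
(no output)
```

View pics/c1.png

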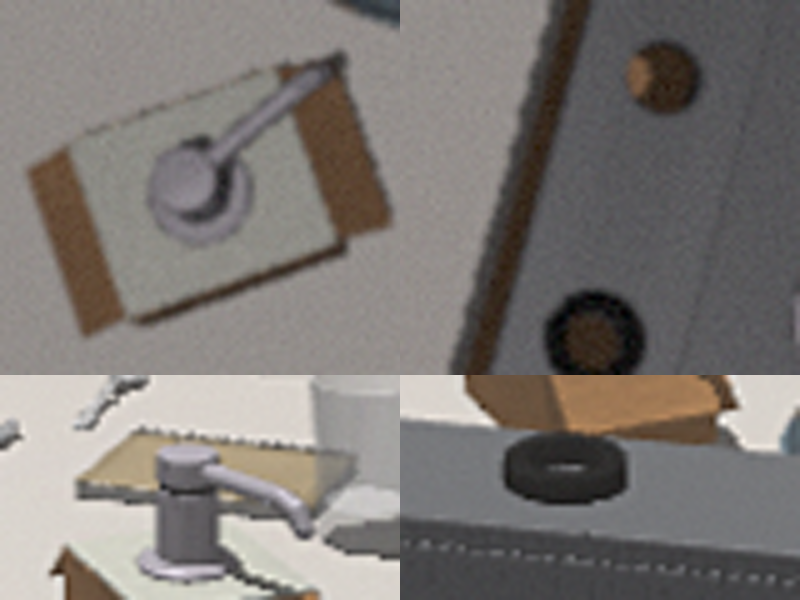

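```bash
python3 - <<'E'
from h import *
t=snap("top");s=snap("side")
for n,c,uv,z in [("flange",t,(239.9,248.3),61),("flange",s,(306.8,222),61),("head",t,(236.7,245.5),116),("head",s,(307.3,200.3),116),
 ("tip",t,(267.3,222.2),100),("tip",s,(331.3,216),97),("ring",t,(388.9,257.9),135),("ring",s,(303,252),135),("tap",t,(402.7,205.3),125),
 ("card corners",t,(214,237),56),("",t,(256,223.3),56),("",t,(268,259),56),("",t,(226,274),56),
 ("sink corners",t,(397,156),125),("",t,(522,194),125),("",t,(489,338),125),("",t,(359,303),125),("tum1 rim",t,(210,180),99),("tum2",t,(168,200),99),("tum foot",s,(367,228),0),("f",s,(343,212),0)]:
    print(n,onz(c,uv,z).round(1))
E
```

```text
flange [561.1 245.4  61. ]
flange [558.6 234.6  61. ]
head [561.3 245.3 116. ]
head [560.2 241.7 116. ]
tip [618.2 175.8 100. ]
tip [613.3 177.2  97. ]
ring [ 527.8 -104.2  135. ]
ring [ 527.  -113.5  135. ]
tap [ 652.2 -142.5  125. ]
card corners [590. 310.  56.]
 [623.2 207.1  56. ]
 [535.  177.4  56. ]
 [499.2 279.3  56. ]
sink corners [ 772.2 -133.4  125. ]
 [ 680.1 -437.1  125. ]
 [ 340.4 -335.5  125. ]
 [426.3 -34.6 125. ]
tum1 rim [722.2 314.1  99. ]
tum2 [674.2 414.1  99. ]
tum foot [731.9 337.    0. ]
f [682.9 469.6   0. ]
```

```bash
cat >> h.py <<'E'
def plan(xyz,yaw):
    s,p,M=tool(); y=np.degrees(np.arctan2(M[1,1],M[0,1])); d=(y-yaw+180)%360-180
    print("t",s["time"],"pos",p.round(1),"yaw",y.round(1),"shift_m",(M.T@(np.array(xyz)-p)/1000).round(4),"turn",round(d/8,2),"F",np.round(s["wrist_force"],1),"gap",round(s["finger_gap"],1))
E
python3 -c "
from h import *
plan((350,-140,231),-20);plan((561,245,200),39.4)"
```

```text
t 0.2 pos [ 140.2 -531.7  230.9] yaw -75.2 shift_m [ 3.027e-01 -3.253e-01  2.000e-04] turn -6.9 F [-0.6 -0.1  0.1] gap 85.2
t 0.2 pos [ 140.2 -531.7  230.9] yaw -75.2 shift_m [ 0.6049 -0.6437  0.0314] turn -14.33 F [-0.6 -0.1  0.1] gap 85.2
```

>>> send_rows(
  moves=[
    [[0.0854, 0.025, -0.027, 0, -0.6], [0.0854, 0.05, -0.054, 0, -1.2], [0.0854, 0.075, -0.081, 0, -1.8], [0.0854, 0.1, -0.108, 0, -2.4], [0.0854, 0.125, -0.135, 0, -3.0], [0.0854, 0.15, -0.162, 0, -3.6], [0.0854, 0.175, -0.189, 0, -4.2], [0.0854, 0.2, -0.216, 0, -4.8], [0.0854, 0.225, -0.243, 0, -5.4], [0.0854, 0.25, -0.27, 0, -6.0], [0.0854, 0.275, -0.297, 0, -6.6], [0.0854, 0.3, -0.325, 0, -7.2]],
  ],
  grip_force=50,
)

```text
time: 1.4
tool_pos: [347.8, -139.7, 231.4]
ee_rot: [0.0, 0.806, 0.592, 0.0]
wrist_force: [0.6, -0.3, 0.0]
finger_gap: 85.2
```

```bash
python3 -c "
from h import *
plan((561,245,170),39.4)"
```

```text
t 1.4 pos [ 347.8 -139.7  231.4] yaw -17.4 shift_m [0.4309 0.088  0.0614] turn -7.11 F [ 0.6 -0.3  0. ] gap 85.2
```

>>> send_rows(
  moves=[
    [[0.0854, 0.04, 0.008, 0.005, -0.65], [0.0854, 0.08, 0.016, 0.01, -1.3], [0.0854, 0.12, 0.025, 0.015, -1.95], [0.0854, 0.16, 0.033, 0.02, -2.6], [0.0854, 0.2, 0.041, 0.025, -3.25], [0.0854, 0.24, 0.049, 0.03, -3.9], [0.0854, 0.28, 0.057, 0.035, -4.55], [0.0854, 0.32, 0.065, 0.04, -5.2], [0.0854, 0.36, 0.074, 0.045, -5.85], [0.0854, 0.4, 0.082, 0.05, -6.5], [0.0854, 0.431, 0.088, 0.06, -7.1], [0.0854, 0.431, 0.088, 0.06, -7.1]],
  ],
)

```text
time: 2.6
tool_pos: [561.9, 245.7, 168.9]
ee_rot: [-0.001, 0.427, 0.904, -0.001]
wrist_force: [-0.3, -0.3, -0.3]
finger_gap: 85.7
```

```bash
python3 - <<'E'
from h import *
plan((561,245,67),39.4)
c=lambda im,x,y,w,h,k:cv2.resize(im[y:y+h,x:x+w],(w*k,h*k),interpolation=cv2.INTER_CUBIC)
cv2.imwrite("pics/c2.png",np.hstack([c(snap("top")["image"],195,190,100,100,4),c(snap("side")["image"],260,140,100,100,4)]))
E
```

```text
t 2.6 pos [561.9 245.7 168.9] yaw 39.5 shift_m [-1.000e-04 -9.000e-04  1.019e-01] turn 0.01 F [-0.3 -0.3 -0.3] gap 85.7
```

View pics/c2.png

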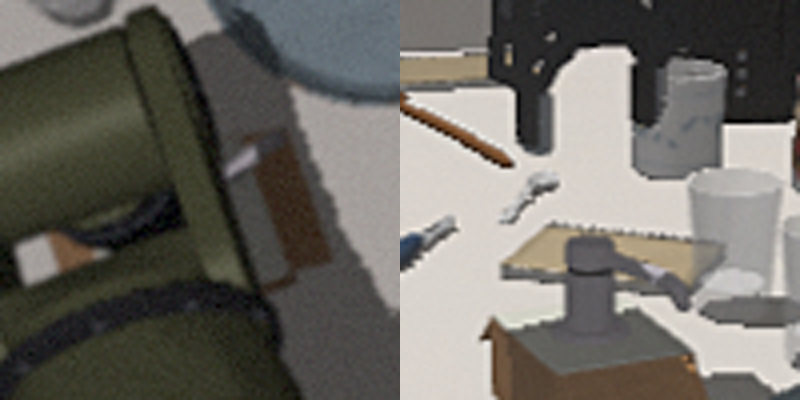

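The fingers straddle the neck: in the side crop they sit at columns 520–550 and 632–665, with the neck at 590. The tool yaw matches the nozzle, so I'll descend and grip.

>>> send_rows(
  moves=[
    [[0.0854, 0, -0.001, 0.025, 0], [0.0854, 0, -0.001, 0.05, 0], [0.0854, 0, -0.001, 0.075, 0], [0.0854, 0, -0.001, 0.095, 0], [0.0854, 0, -0.001, 0.102, 0], [0.06, 0, -0.001, 0.102, 0], [0.04, 0, -0.001, 0.102, 0], [0.03, 0, -0.001, 0.102, 0], [0.02, 0, -0.001, 0.102, 0], [0.02, 0, -0.001, 0.102, 0], [0.02, 0, -0.001, 0.102, 0], [0.02, 0, -0.001, 0.102, 0]],
  ],
  grip_force=60,
)

```text
time: 3.9
tool_pos: [561.7, 242.6, 70.7]
ee_rot: [0.001, 0.429, 0.903, 0.001]
wrist_force: [-0.9, -0.2, 6.3]
finger_gap: 30.6
```

>>> send_rows(
  moves=[
    [[0.02, 0, 0, 0, 0], [0.02, 0, 0, 0, 0], [0.02, 0, 0, 0, 0], [0.02, 0, 0, -0.01, 0], [0.02, 0, 0, -0.03, 0], [0.02, 0, 0, -0.05, 0], [0.02, 0, 0, -0.07, 0], [0.02, 0, 0, -0.09, 0], [0.02, 0, 0, -0.12, 0], [0.02, 0, 0, -0.15, 0], [0.02, 0, 0, -0.17, 0], [0.02, 0, 0, -0.17, 0]],
  ],
)

```text
time: 5.1
tool_pos: [561.7, 242.7, 242.7]
ee_rot: [0.002, 0.429, 0.903, 0.002]
wrist_force: [-0.2, 0.4, -2.6]
finger_gap: 30.4
```

```bash
python3 - <<'E'
from h import *
plan((527.8,-104.5,237),-17.0)
c=lambda im,x,y,w,h,k:cv2.resize(im[y:y+h,x:x+w],(w*k,h*k),interpolation=cv2.INTER_CUBIC)
cv2.imwrite("pics/c3.png",c(snap("side")["image"],250,100,120,150,4))
E
```

```text
t 5.1 pos [561.7 242.7 242.7] yaw 39.2 shift_m [-0.2477 -0.2456  0.005 ] turn 7.02 F [-0.2  0.4 -2.6] gap 30.4
```

View pics/c3.png

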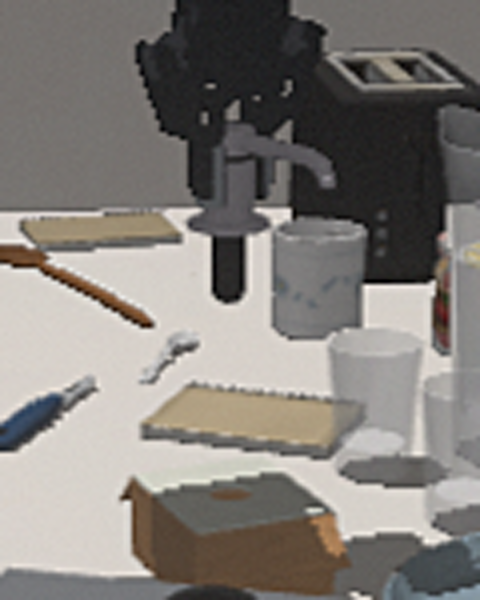

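The dispenser is held upright and clear of the carton: flange at about (229,222) in the crop, shank tip at (229,300), and the card hole is empty. The glasses haven't moved. Now I'll carry it over the ring.

>>> send_rows(
  moves=[
    [[0.02, -0.02, -0.02, 0, 0.6], [0.02, -0.042, -0.042, 0, 1.2], [0.02, -0.064, -0.064, 0, 1.8], [0.02, -0.086, -0.086, 0, 2.4], [0.02, -0.108, -0.108, 0, 3.0], [0.02, -0.13, -0.13, 0, 3.6], [0.02, -0.152, -0.152, 0, 4.2], [0.02, -0.174, -0.174, 0, 4.8], [0.02, -0.196, -0.196, 0, 5.4], [0.02, -0.218, -0.218, 0, 6.0], [0.02, -0.24, -0.238, 0, 6.6], [0.02, -0.248, -0.246, 0, 7.0]],
  ],
)

```text
time: 6.35
tool_pos: [526.1, -107.3, 237.5]
ee_rot: [-0.001, 0.805, 0.594, -0.001]
wrist_force: [-0.3, 0.8, -3.8]
finger_gap: 30.5
```

>>> send_rows(
  moves=[
    [[0.02, 0, 0, 0.0, 0], [0.02, 0, 0, 0.01, 0], [0.02, 0, 0, 0.02, 0], [0.02, 0, 0, 0.025, 0], [0.02, 0, 0, 0.025, 0], [0.02, 0, 0, 0.025, 0]],
  ],
)

```text
time: 6.95
tool_pos: [527.1, -104.9, 214.2]
ee_rot: [-0.0, 0.803, 0.596, -0.0]
wrist_force: [-0.4, -0.2, -3.3]
finger_gap: 30.7
```

```bash
python3 - <<'E'
from h import *
plan((527.8,-104.5,212),-17.0)
c=lambda im,x,y,w,h,k:cv2.resize(im[y:y+h,x:x+w],(w*k,h*k),interpolation=cv2.INTER_CUBIC)
a=np.mean([snap("side")["image"] for _ in range(4)],0).astype(np.uint8);b=np.mean([snap("top")["image"] for _ in range(4)],0).astype(np.uint8)
cv2.imwrite("pics/s4.png",a);cv2.imwrite("pics/t4.png",b)
cv2.imwrite("pics/c4.png",np.hstack([c(a,260,165,80,105,5),c(b,350,200,80,105,5)]))
E
```

```text
t 6.95 pos [ 527.1 -104.9  214.2] yaw -16.8 shift_m [0.0006 0.0006 0.0022] turn 0.03 F [-0.4 -0.2 -3.3] gap 30.7
```

View pics/c4.png

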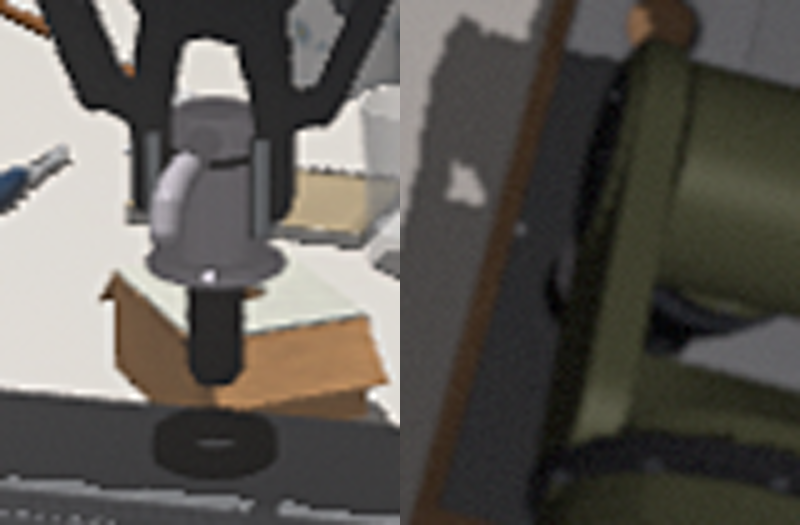

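```bash
python3 - <<'E'
from h import *
from scipy.optimize import least_squares
s=snap("side"); a=np.linspace(0,2*np.pi,73)
disc=lambda x,y,z,r:np.c_[x+r*np.cos(a),y+r*np.sin(a),0*a+z]
px=lambda c,o,n=5:o+(c+.5)/n-.5
def ext(P):
    q=proj(s,P);return np.r_[q.min(0),q.max(0)]
ring=lambda v:ext(np.vstack([disc(v[0],v[1],135,23.5),disc(v[0],v[1],125,23.5)]))
m=np.array([px(152,260),px(405,165),px(278,260),px(480,165)])
r=least_squares(lambda v:ring(v)-m,[527,-104]);print("ring",r.x,"res",r.fun.round(2), "z free:")
for dz in (13,15,17):
    z=214.2-dz
    fl=lambda v:ext(np.vstack([disc(v[0],v[1],z,26),disc(v[0],v[1],z+5,26)]))
    sh=lambda v:ext(np.vstack([disc(v[0],v[1],z-46,7.5),disc(v[0],v[1],z-40,11)]))
    mf=np.array([px(145,260),px(287,260),px(287,165)]); ms=np.array([px(190,260),px(243,260),px(386,165)])
    r=least_squares(lambda v:np.r_[fl(v)[[0,2,3]]-mf,sh(v)[[0,2,3]]-ms],[527,-104]);print(dz,r.x,r.fun.round(2))
E
```

```text
ring [ 526.72076328 -106.68411345] res [ 0.06 -0.08 -0.06  0.08] z free:
13 [ 527.34297486 -104.56625405] [ 0.02  0.07  0.06 -0.66  0.57 -0.09]
15 [527.65060761 -99.65658   ] [ 0.09 -0.01  0.12 -0.63  0.54 -0.14]
17 [527.9582623  -94.74658494] [ 0.17 -0.08  0.18 -0.6   0.51 -0.18]
```

The side fit puts the shank 1–6 mm too far towards +y of the ring, depending on how high it sits in the grip. The top-view figures suggest about 1–2 mm. The taper gives about 5 mm of tolerance, so I'll shift about −2.5 mm in y, lower slowly and watch the force.

```bash
python3 -c "
from h import *
plan((526.8,-107.4,190),-17.0)"
```

```text
t 7.4 pos [ 527.  -105.3  214.4] yaw -16.8 shift_m [-0.0021  0.0004  0.0244] turn 0.02 F [-0.4  0.5 -4. ] gap 30.7
```

>>> send_rows(
  moves=[
    [[0.02, -0.002, 0, 0.005, 0], [0.02, -0.002, 0, 0.01, 0], [0.02, -0.002, 0, 0.015, 0], [0.02, -0.002, 0, 0.02, 0], [0.02, -0.002, 0, 0.023, 0], [0.02, -0.002, 0, 0.026, 0], [0.02, -0.002, 0, 0.026, 0], [0.02, -0.002, 0, 0.026, 0]],
  ],
)

```text
time: 8.2
tool_pos: [526.5, -107.2, 188.4]
ee_rot: [0.0, 0.803, 0.596, 0.0]
wrist_force: [-0.6, -0.1, -3.4]
finger_gap: 30.9
```

>>> send_rows(
  moves=[
    [[0.02, 0, 0, 0.002, 0], [0.02, 0, 0, 0.003, 0], [0.02, 0, 0, 0.004, 0], [0.02, 0, 0, 0.005, 0], [0.02, 0, 0, 0.005, 0]],
  ],
)

```text
time: 8.7
tool_pos: [526.4, -107.2, 183.2]
ee_rot: [-0.0, 0.803, 0.596, -0.0]
wrist_force: [0.2, -0.4, -3.9]
finger_gap: 30.7
```

```bash
python3 - <<'E'
from h import *
plan((526.8,-107.4,180),-17.0)
c=lambda im,x,y,w,h,k:cv2.resize(im[y:y+h,x:x+w],(w*k,h*k),interpolation=cv2.INTER_CUBIC)
a=np.mean([snap("side")["image"] for _ in range(4)],0).astype(np.uint8)
cv2.imwrite("pics/c5.png",cv2.convertScaleAbs(c(a,265,190,75,75,8),alpha=1.6))
E
```

```text
t 8.7 pos [ 526.4 -107.2  183.2] yaw -16.8 shift_m [-0.0001  0.0005  0.0032] turn 0.02 F [ 0.2 -0.4 -3.9] gap 30.7
```

View pics/c5.png

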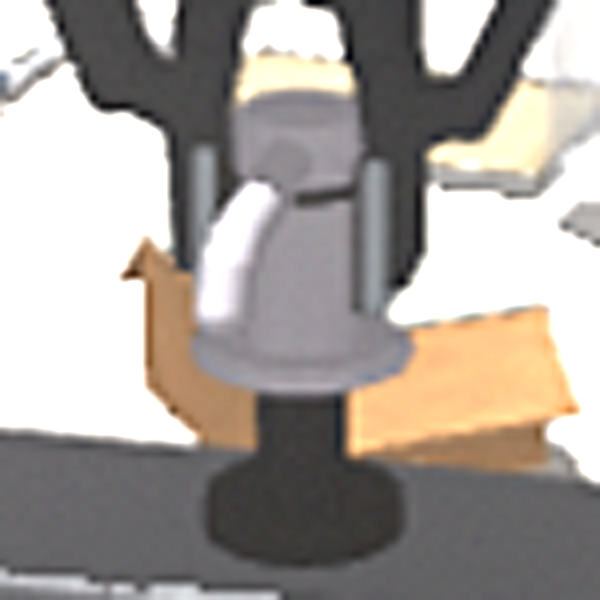

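The shank has entered the foam bore, centred in the picture (shank 258–346, ring 205–405), with no contact force. I'll keep lowering.

>>> send_rows(
  moves=[
    [[0.02, 0, 0, 0.001, 0], [0.02, 0, 0, 0.002, 0], [0.02, 0, 0, 0.003, 0], [0.02, 0, 0, 0.004, 0], [0.02, 0, 0, 0.005, 0], [0.02, 0, 0, 0.006, 0], [0.02, 0, 0, 0.006, 0]],
  ],
)

```text
time: 9.6
tool_pos: [526.4, -107.1, 177.1]
ee_rot: [-0.0, 0.803, 0.596, -0.0]
wrist_force: [0.4, -0.2, -3.9]
finger_gap: 31.0
```

>>> send_rows(
  moves=[
    [[0.02, 0, 0, 0.001, 0], [0.02, 0, 0, 0.002, 0], [0.02, 0, 0, 0.003, 0], [0.02, 0, 0, 0.004, 0], [0.02, 0, 0, 0.005, 0], [0.02, 0, 0, 0.006, 0], [0.02, 0, 0, 0.006, 0]],
  ],
)

```text
time: 10.3
tool_pos: [526.4, -107.1, 171.1]
ee_rot: [-0.0, 0.803, 0.596, -0.0]
wrist_force: [-0.6, 0.2, -2.7]
finger_gap: 30.7
```

>>> send_rows(
  moves=[
    [[0.02, 0, 0, 0.002, 0], [0.02, 0, 0, 0.004, 0], [0.02, 0, 0, 0.006, 0], [0.02, 0, 0, 0.008, 0], [0.02, 0, 0, 0.01, 0], [0.02, 0, 0, 0.012, 0], [0.02, 0, 0, 0.012, 0]],
  ],
)

```text
time: 11.0
tool_pos: [526.3, -107.1, 159.0]
ee_rot: [-0.0, 0.803, 0.596, -0.0]
wrist_force: [0.2, -0.3, -4.2]
finger_gap: 30.9
```

>>> send_rows(
  moves=[
    [[0.02, 0, 0, 0.002, 0], [0.02, 0, 0, 0.004, 0], [0.02, 0, 0, 0.006, 0], [0.02, 0, 0, 0.008, 0], [0.02, 0, 0, 0.008, 0], [0.02, 0, 0, 0.008, 0]],
  ],
)

```text
time: 11.6
tool_pos: [526.4, -107.2, 151.3]
ee_rot: [-0.0, 0.803, 0.596, -0.0]
wrist_force: [0.5, -0.1, -3.1]
finger_gap: 31.0
```

>>> send_rows(
  moves=[
    [[0.02, 0, 0, 0.001, 0], [0.02, 0, 0, 0.002, 0], [0.02, 0, 0, 0.003, 0], [0.02, 0, 0, 0.003, 0], [0.02, 0, 0, 0.003, 0]],
  ],
)

```text
time: 12.1
tool_pos: [526.5, -107.2, 148.4]
ee_rot: [0.0, 0.803, 0.596, 0.0]
wrist_force: [-0.1, 0.4, -1.7]
finger_gap: 30.9
```

>>> send_rows(
  moves=[
    [[0.02, 0, 0, 0.001, 0], [0.02, 0, 0, 0.002, 0], [0.02, 0, 0, 0.002, 0], [0.02, 0, 0, 0.002, 0]],
  ],
)

```text
time: 12.5
tool_pos: [526.5, -107.2, 146.5]
ee_rot: [0.0, 0.803, 0.596, 0.0]
wrist_force: [-1.4, 1.4, 3.0]
finger_gap: 30.7
```

>>> send_rows(
  moves=[
    [[0.02, 0, 0, 0.001, 0], [0.02, 0, 0, 0.002, 0], [0.02, 0, 0, 0.0022, 0], [0.02, 0, 0, 0.0022, 0], [0.02, 0, 0, 0.0022, 0]],
  ],
)

```text
time: 13.0
tool_pos: [526.5, -107.2, 144.4]
ee_rot: [0.0, 0.803, 0.596, 0.0]
wrist_force: [-2.6, 1.0, 6.8]
finger_gap: 30.9
```

```bash
python3 - <<'E'
from h import *
F=[];a=[]
for _ in range(8): a.append(snap("side")["image"]); F.append(arm.state()["wrist_force"])
print(np.mean(F,0).round(2),np.std(F,0).round(2),arm.state()["wrist_torque"])
plan((526.8,-107.4,144.5),-17.0)
t=snap("top")["image"]
a=np.mean(a,0).astype(np.uint8)
c=lambda im,x,y,w,h,k:cv2.resize(im[y:y+h,x:x+w],(w*k,h*k),interpolation=cv2.INTER_CUBIC)
cv2.imwrite("pics/c6.png",np.hstack([cv2.convertScaleAbs(c(a,265,190,75,75,8),alpha=1.6),cv2.resize(t[150:290,130:270],(200,200))if 0 else np.vstack([cv2.resize(t[150:250,140:240],(200,200)),np.zeros((400,200,3),np.uint8)])]))
E
```

```text
[-2.65  1.13  6.55] [0.44 0.57 0.44] [0.18413535 0.45380958 0.00817188]
t 13.4 pos [ 526.5 -107.2  144.4] yaw -16.8 shift_m [-0.0001  0.0003 -0.0001] turn 0.02 F [-3.1  2.3  6.5] gap 30.5
```

View pics/c6.png

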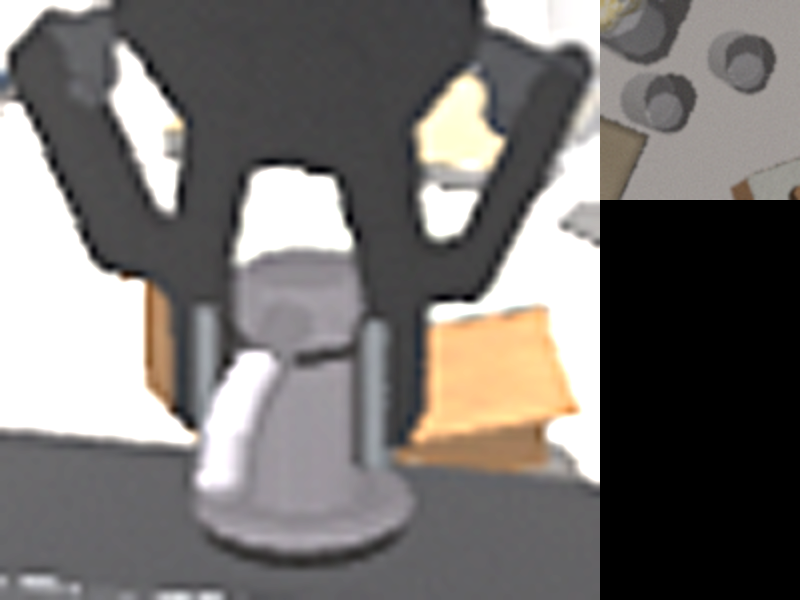

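Flange is seated evenly on the squeezed ring: flange centre at column 304, ring still visible beneath it. The nozzle points over the bowl (tip at about column 215 against about 220 predicted), and both glasses stand where they were. Wrist force is steady at about +6.5 N against −3.7 N when free, so the push on the sink is about 10 N. I'm handing in.

```bash
python3 - <<'E'
from h import *
print(arm.finish_job()); s=arm.state(); print(s["time"],s["tool_pos"].round(1),s["wrist_force"].round(1),s["finger_gap"])
E
```

```text
the job is handed in; nothing more can be done
None
the job is handed in; nothing more can be done
```

I lifted the dispenser out of its carton and put its shank down through the foam ring and the small hole. The nozzle is turned over the bowl. The job was handed in with the arm still gripping and pressing at 60 N grip, after about 13.5 s of the 48 s.

**Last checks before handing in:**
- **Push:** the wrist force went from about −3.7 N hanging free to +6.5 N, so the sink takes about 10 N. It held steady over 0.4 s.
- **Foam ring:** the force and the travel since contact both put it at about 5 mm squeezed. The ring is still visible under the flange.
- **Shank:** the tip is about 40 mm below the ledge's upper face. It went in without contact force.
- **Uprightness and nozzle:** the tool is vertical, and the nozzle direction agrees with the prediction to within a few degrees in the side view.
- **Glasses:** both are standing where they were.

**What disagreed:**
- **Ring position:** the two cameras differed by about 2.5 mm in y.
- **Height in the grip:** how high the dispenser sits in the fingers was uncertain by about 2 mm, so I lowered it in small steps on force.
- **Sideways force:** about 3 N appeared while pressing, probably light contact with the ring or hole edge.

I could not read the ring's squeeze directly, and the hand-in reported no verdict.

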